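# Clamp the sample plate on the inspection stage

### The arm

A 6-joint arm with a two-finger parallel gripper is mounted at the origin on the work surface. World frame = base frame: x ahead of the robot, y to its left, z up, the work surface at z = 0. Lengths are in m, angles in rad, forces in N, time in s.
With the tool pointing down it reaches from about 0.225 to 0.875 m from the base axis. Payload 3.4 kg.
Tool frame: the origin (TCP) lies at the very end of the fingers, on their centre line; the grasp point (between the pads) lies behind it (manip.grasp_offset is the z of the grasp point in the tool frame, in m); z points along the fingers, y is the line along which they close (so a half turn about z gives the same grasp; the last joint's range is limited). The gripper opens to 85 mm and grips with 20 to 120 N. Pads are 22 mm wide; open, the fingers measure 114 mm over their backs; the gripper's body (76 mm by 85 mm) begins 54 mm behind the grasp point. The pads swing forward as they close: fully open they stand 13 mm farther back than shut.
Start: joints at [1.142, 0.276, 1.505, -0, 1.361, -0.121], TCP at [0.174, 0.548, 0.198] pointing down, gripper open.
Joint ranges: [-2.89, 2.89], [-0.75, 2.08], [0.22, 2.7], [-1.18, 4.32], [0.11, 2.71], [-2.7, 2.7]. Speed limits (rad/s): [2.57, 2.57, 3.14, 3.14, 3.14, 3.14].

### API

Orientations are given as a unit quaternion [w, x, y, z].
In Python, from rig import manip gives the robot as it stands.
- The arm moves only by the shell command python3 -m pendant 'ROWS' [FORCE]. ROWS is JSON, a list of rows, each an object of numbers: "dx", "dy", "dz": the shift along the tool's x, y, z in m; "rx", "ry", "rz": the turn, a rotation vector about the tool's x, y, z in degrees; "hand": the finger opening in m, from 0 to 0.0854. In form: [{"dx": .., "dy": .., "dz": .., "rx": .., "ry": .., "rz": .., "hand": ..}, ...]. A call has 1 to 12 rows; each row shifts and turns the commanded pose from where the row before left it, along the tool's axes as they then stand; what a row does not reach is not made up. A row lasts 1/12 s, in which the tool goes at most 41.7 mm and 7.16 degrees, less where a joint would pass 70% of its speed; a pose out of reach is approached as far as the arm can. A call is refused whole if a number of a shift passes 0.0417 or a number of a turn 7.16, either way. A call with a gripper value outside its range is refused whole. The fingers move at their own pace and stop on an object; FORCE is the grip in N (left out, the last holds). Time passes only in rows, so rows that do not move let the fingers close. It gives the time, the measured TCP pose, the force, the opening and the grip force at its end, in the units of the state.
- manip.get_state(): the state, without advancing time (a new reading comes with each control period).
- manip.get_image(name): name is "scene" or "top" or "wrist"; returns a dict with "frame" (420x560x3 uint8, red, green, blue), "fx", "fy", "cx", "cy" (pixels), "position" and "attitude" of the camera in the world; the wrist camera has in their place "mount" (4x4, takes a point from camera to tool coordinates, whose origin is the TCP and whose axes are the flange's). Camera axes: x right, y up, looking along -z (the intrinsics and any distortion apply to the point x, -y, -z); pixel columns grow to the right and rows downward; lengths in m; the calibration is good to about 2 mm. A picture is of the moment at which its call begins: read the wrist's pose just before it. There is no depth.
- manip.sign_off(): hands the job in; it is judged then, once.
The state is a dict: "clock": time; "qpos": joint angles; "qd": joint speeds; "effort": joint torques, N m; "position": TCP position; "ee_rot": TCP orientation; "contact_force": force on the tool from outside, world axes, zero at the start; "moment": the same for the moment, N m; "width": finger opening in m; "gripper_force": force on a finger pad.
Only numpy, scipy, OpenCV 4.12 (cv2) and the standard library are available. Lean on these libraries where they do the work, as an engineer would, in place of code of your own. Each camera call takes 0.05 s, during which the arm holds its last target. There are 200 camera calls.

### The job

Slide the sample plate along the inspection stage by its upright tab until it is fully home against the end stop, gently and without ramming the stop. Then turn the clamp's hand knob clockwise until its resistance rises sharply, give it one eighth of a turn more and no further, and let go. Leave the plate home and do not disturb the lamp unit, the jar or the tray.

Things in the scene. Friction and masses are not known exactly. Their poses are not given: they have to be found in the camera images.
- stage: Fixed black inspection stage, 300 x 130 mm, 40 mm high; origin under its centre on the bench, x along the slide direction towards the end stop, z up. On its top, 7 mm high guide strips 12 mm wide leave an 83 mm wide, smooth channel along x, in which the plate slides with 1 to 3 N.
- arm (a point): Mid-top of the stage's aluminium clamp arm, at stage x = 89 mm, y = 0, z = 86 mm; axes as the stage's. The arm covers stage x 30 to 140 mm, 40 mm wide, z 72 to 86 mm, on a black column (stage x 118 to 148 mm, 60 mm wide, 89 mm high). A steel bushing 32 mm across, round the screw at stage x = 50 mm, ends at z = 92 mm.
- stop: The steel end stop fixed across the far end of the channel: bar 12 mm thick in x, 80 mm wide, 14 mm high, origin under its centre, axes as the stage's. Its -x face (80 mm from the stage's origin) is where the plate's front edge must rest. Do not push on it harder than 40 N.
- home (a point): Where the plate's origin lies when it is fully home: on the channel floor (40 mm above the bench), 10 mm to +x from the stage's origin; axes as the stage's.
- plate: Loose aluminium sample plate, 140 (x) x 80 x 12 mm, about 0.4 kg, in the channel with 1.5 mm play on each side, drawn back 30 to 60 mm from home; origin under its centre, x towards the stop. A round wafer coupon 48 mm across is mounted on its middle. Home, it passes under the foot of the clamp with 1 mm or more to spare.
- tab (a point): Top centre of the plate's upright grip tab, near the plate's -x end (plate x = -52 mm, z = 42 mm). The tab is 28 mm long (x), 12 mm thick (y) and 30 mm high over the plate: pinch it across y from above.
- spindle: Steel spindle, upright through the arm at stage x = 50 mm; origin on its axis at the knob's underside, 95 to 97 mm above the bench at the start. It does not turn, but carries the turning knob above and a steel foot 38 mm across below the arm. It sinks 2 mm per radian of the knob until the foot meets the plate, after 0.6 to 1.8 rad: this differs each time and is not measured; then it sinks no more.
- knob_mid (a point): Middle of the black ribbed round hand knob on the spindle, 42 mm across, 30 mm high. Grip at any yaw, firmly (40 N or more). Clockwise from above tightens. It turns freely with 0.06 N m until the foot meets the plate; then the torque jumps to 0.4 N m (0.14 N m at rest) and climbs 0.15 N m per radian. It stays where it is left. Far over 1/8 turn past the jump over-tightens.
- lamp_unit: Bystander: white microscope lamp supply, 90 x 130 x 72 mm, origin under its centre. Leave alone.
- jar: Bystander: clear capped sample jar, 52 mm across, 65 mm high, origin under its centre. Leave alone.
- tray: Bystander: white coupon tray, 100 x 75 x 22 mm, origin under its centre. Leave alone.
Things that resemble listed ones, but are neither listed nor needed, are in the scene too. Several things have the shape of the plate; the one meant has the colours described above.

How it is judged:
On the way, in this order (a step that is already met when the one before it is completed fails the run):
1. the plate is home against the stop, the clamp not yet touching it (x of plate in the frame of home above -0.003 m and contact force between spindle and plate below 1 N), for 0.2 s.
2. the clamp foot bears on the plate (contact force between spindle and plate above 2 N), for 0.1 s.
At the end, for the whole second after the job is handed in: The plate rests within 3 mm of the end stop, flat on the channel floor and still; the clamp bears on it with 5 to 20 N (an eighth of a turn past the jump gives about 11 N); the robot is clear, the bystanders were not moved 20 mm (x of plate in the frame of home above -0.003 m and z of plate in the frame of home below 0.002 m and contact force between spindle and plate between 5 and 20 N and linear speed of plate below 0.01 m/s); the robot touches nothing.
It fails at once if the plate is over-tightened (contact force between spindle and plate above 20 N).
It fails at once if the plate is rammed or pressed against the stop with more than 40 N (contact force between plate and stop above 40 N).
It fails at once if the lamp unit is moved more than 20 mm (distance of lamp_unit from where it was at the start of the episode above 0.02 m).
It fails at once if the jar is moved more than 20 mm (distance of jar from where it was at the start of the episode above 0.02 m).
It fails at once if the tray is moved more than 20 mm (distance of tray from where it was at the start of the episode above 0.02 m).
It also fails if it takes over 61 s, if anything falls off the work surface, if the arm or the gripper's body presses on something with over 40 N, if the wrist force passes 120 N, or if a joint passes its speed limit or range.

## Working session

There is one attempt and no reset: what is moved stays moved. The work goes in short steps, Python scripts to look and compute and a shell command to move; the robot and the scene stay as the last step left them, time stands still between calls to the robot, and variables do not carry over. Pictures are saved under pics/ and viewed, at most 10 in all, crops included, and the job is handed in when it is done.

```bash
ls; mkdir -p pics; python3 - <<'E'
from rig import manip
import cv2,numpy as np
s=manip.get_state();print(s, manip.grasp_offset)
for n in("scene","top"):
    d=manip.get_image(n);cv2.imwrite(f"pics/{n}0.png",d["frame"][:,:,::-1])
    print({k:v for k,v in d.items() if k!="frame"})
E
```

```text
pics
{'clock': 0.0, 'qpos': array([ 1.14203395e+00,  2.76611001e-01,  1.50616276e+00, -4.63985131e-06,
        1.36069020e+00, -1.20998191e-01]), 'qd': array([ 0.00168883,  0.0001653 ,  0.0018801 ,  0.00128155, -0.00073884,
        0.00081166]), 'effort': array([ 9.45823231e-04, -4.16768432e+01, -2.45800620e+01, -3.15378547e-04,
        1.10488309e-02, -6.80987725e-06]), 'position': array([0.17393814, 0.54743012, 0.19701884]), 'ee_rot': array([-2.51781901e-04,  1.53274951e-01,  9.88183138e-01, -9.01139652e-04]), 'contact_force': array([ 0.28488025, -0.36703394, -0.23538473]), 'moment': array([-0.00719945,  0.0251945 ,  0.02124525]), 'gripper_force': 0.0, 'width': 0.08503860108815504} -0.0187
{'fx': 510.5856941024678, 'fy': 510.5856941024678, 'cx': 285.5158442280477, 'cy': 206.8420817238021, 'position': array([1.05061467, 0.88241898, 0.88211217]), 'attitude': array([0.24522252, 0.11985103, 0.42049309, 0.86526713])}
{'fx': 480.51216451171973, 'fy': 480.51216451171973, 'cx': 279.50980344200445, 'cy': 205.92896131460202, 'position': array([ 0.40020673, -0.00817401,  1.0837495 ]), 'attitude': array([-0.70338072, -0.04129641,  0.03515076,  0.70874156])}
```

View pics/scene0.png

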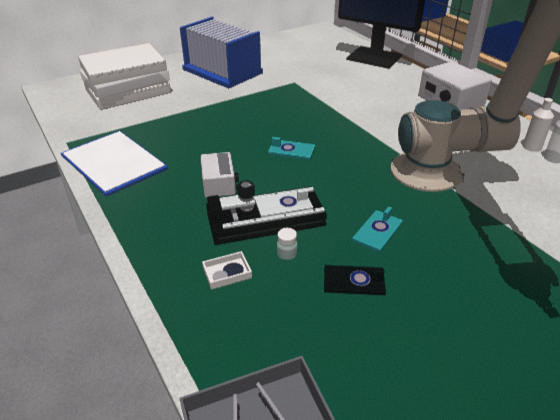

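View pics/top0.png

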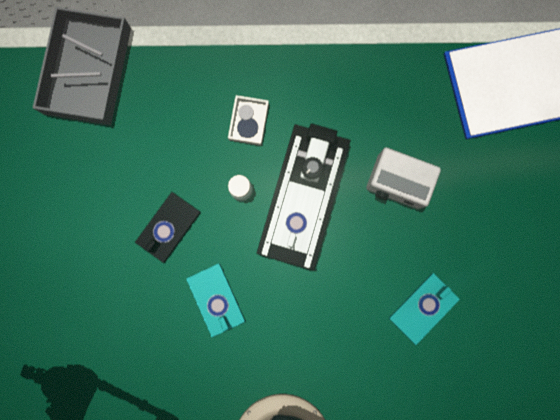

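Candidates for the plate (top image): the aluminium one in the stage (297,223), a black one (164,231), and teal ones (216,300) and (425,308). The aluminium plate in the channel fits the description. I'll confirm it in an enlarged crop.

```bash
cat > h.py <<'E'
from rig import manip
import cv2,numpy as np
from scipy.spatial.transform import Rotation as R
def q(a): return R.from_quat([a[1],a[2],a[3],a[0]])
def cam(n):
    s=manip.get_state(); d=manip.get_image(n)
    if n=="wrist":
        M=d["mount"]; r=q(s["ee_rot"]).as_matrix()
        d["p"]=s["position"]+r@M[:3,3]; d["R"]=r@M[:3,:3]
    else: d["p"]=np.array(d["position"]); d["R"]=q(d["attitude"]).as_matrix()
    return d
def cast(d,u,v,z):
    r=d["R"]@np.array([(u-d["cx"])/d["fx"],-(v-d["cy"])/d["fy"],-1.])
    return d["p"]+r*(z-d["p"][2])/r[2]
def proj(d,P):
    c=d["R"].T@(np.array(P)-d["p"]); return d["cx"]+d["fx"]*c[0]/-c[2], d["cy"]-d["fy"]*c[1]/-c[2]
E
python3 - <<'E'
from h import *
d=cam("top")
f=d["frame"][:,:,::-1]
cv2.imwrite("pics/crop1.png",cv2.resize(f[115:280,240:370],None,fx=3.6,fy=3.6,interpolation=cv2.INTER_CUBIC))
# dark-or-grey region of stage: not green
g=f.astype(int); m=((g[:,:,1]-g[:,:,2])<12).astype(np.uint8); m[:,:250]=0; m[:,356:]=0; m[:115]=0; m[280:]=0
n,l,st,c=cv2.connectedComponentsWithStats(m); i=1+st[1:,4].argmax(); print(st[i])
cn=max(cv2.findContours((l==i).astype(np.uint8),0,1)[0],key=cv2.contourArea)
b=cv2.boxPoints(cv2.minAreaRect(cn)); print(b); print([cast(d,*x,0.04).round(4) for x in b])
for x,z in(((297,223),.054),((313,167),.125),((322,130),.089)): print(cast(d,*x,z))
E
```

```text
[ 258  125   92  145 7558]
[[256.69583 253.82983]
 [294.58963 119.30694]
 [351.37918 135.30399]
 [313.48538 269.82687]]
[array([0.4098, 0.0506, 0.04  ]), array([ 0.7074, -0.0345,  0.04  ]), array([ 0.6698, -0.16  ,  0.04  ]), array([ 0.3746, -0.0716,  0.04  ])]
[ 0.47489825 -0.03689405  0.054     ]
[ 0.58303909 -0.06853292  0.125     ]
[ 0.66921841 -0.09100248  0.089     ]
```

View pics/crop1.png

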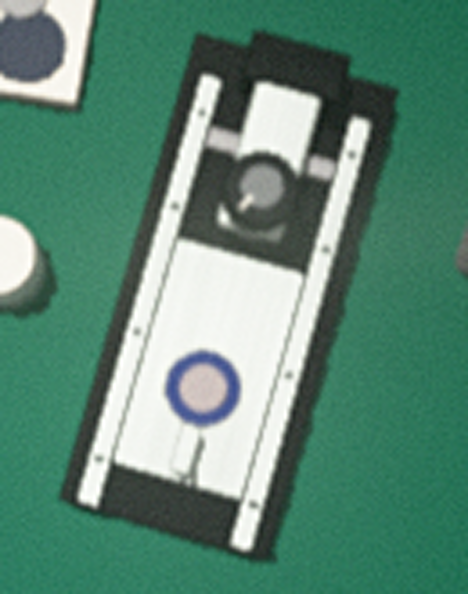

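The crop confirms it: aluminium plate in the stage channel, wafer at crop (203,388), tab at (188,455), knob at (262,187), stop ends at (222,138) and (321,167).

```bash
python3 - <<'E'
from h import *
d=cam("top"); C=lambda u,v,z:cast(d,240+u/3.6,115+v/3.6,z)
for a,b in(((88,505),(210,75)),((240,548),(360,118))):
    A,B=C(*a,.047),C(*b,.047); print(A,B,np.linalg.norm(B-A),np.degrees(np.arctan2(*(B-A)[[1,0]])))
print("wafer",C(203,388,.054),"tab",C(186,455,.082),"knob",C(262,187,.126))
w=cam("wrist"); print({k:v for k,v in w.items() if k!="frame"})
E
python3 -m pendant '[{"dz":-0.04},{"dz":-0.04,"dx":-0.025,"dy":-0.025},{"dx":-0.028,"dy":-0.03},{"dx":-0.028,"dy":-0.03},{"dx":-0.028,"dy":-0.03},{"dx":-0.028,"dy":-0.03},{"dx":-0.028,"dy":-0.03},{"dx":-0.028,"dy":-0.03},{"dx":-0.028,"dy":-0.03},{"dx":-0.028,"dy":-0.03},{"dx":-0.028,"dy":-0.03},{"dx":-0.028,"dy":-0.03}]'
```

```text
[0.40651131 0.0335521  0.047     ] [ 0.66791596 -0.04215096  0.047     ] 0.2721458126658577 -16.15107213728573
[ 0.38044157 -0.05672017  0.047     ] [ 0.64023595 -0.1333426   0.047     ] 0.2708581145895887 -16.43262759353533
wafer [ 0.47538644 -0.03558778  0.054     ] tab [ 0.43463074 -0.024601    0.082     ] knob [ 0.58296632 -0.0680227   0.126     ]
{'fx': 376.84400394099947, 'fy': 376.84400394099947, 'cx': 277.85118466867, 'cy': 206.4427404452235, 'mount': array([[ 8.28650865e-05,  9.62443244e-01,  2.71482957e-01,
         6.83325361e-02],
       [ 9.99999868e-01, -2.17671722e-04,  4.66444024e-04,
        -1.16727006e-03],
       [ 5.08020062e-04,  2.71482882e-01, -9.62443134e-01,
        -1.76215268e-01],
       [ 0.00000000e+00,  0.00000000e+00,  0.00000000e+00,
         1.00000000e+00]]), 'p': array([0.10867231, 0.56744767, 0.37359931]), 'R': array([[ 0.30287718, -0.91740152, -0.25814697],
       [ 0.95302827,  0.29110112,  0.08364965],
       [-0.00159345, -0.27135693,  0.96247747]])}invalid input
```

```bash
python3 -m pendant '[{"dx":0,"dy":0,"dz":-0.04,"rx":0,"ry":0,"rz":0,"hand":0.085}]'; python3 -m pendant '[{"dz":-0.04}]'
```

```text
clock: 0.33
position: [0.1715, 0.542, 0.2296]
ee_rot: [-0.003, 0.153, 0.988, -0.009]
contact_force: [0.2, -0.3, -0.8]
width: 0.0848
gripper_force: 0.0invalid input
```

```bash
python3 -m pendant '[{"dx":-0.028,"dy":-0.028,"dz":-0.01,"hand":0.085},{"dx":-0.028,"dy":-0.028,"dz":-0.01,"hand":0.085},{"dx":-0.028,"dy":-0.028,"dz":0,"hand":0.085},{"dx":-0.028,"dy":-0.028,"dz":0,"hand":0.085},{"dx":-0.028,"dy":-0.028,"dz":0,"hand":0.085},{"dx":-0.028,"dy":-0.028,"dz":0,"hand":0.085},{"dx":-0.028,"dy":-0.028,"dz":0,"hand":0.085},{"dx":-0.028,"dy":-0.028,"dz":0,"hand":0.085}]' || python3 -m pendant '[{"dx":-0.028,"dy":-0.028,"dz":-0.01,"rx":0,"ry":0,"rz":0,"hand":0.085},{"dx":-0.028,"dy":-0.028,"dz":-0.01,"rx":0,"ry":0,"rz":0,"hand":0.085},{"dx":-0.028,"dy":-0.028,"dz":0,"rx":0,"ry":0,"rz":0,"hand":0.085},{"dx":-0.028,"dy":-0.028,"dz":0,"rx":0,"ry":0,"rz":0,"hand":0.085},{"dx":-0.028,"dy":-0.028,"dz":0,"rx":0,"ry":0,"rz":0,"hand":0.085},{"dx":-0.028,"dy":-0.028,"dz":0,"rx":0,"ry":0,"rz":0,"hand":0.085},{"dx":-0.028,"dy":-0.028,"dz":0,"rx":0,"ry":0,"rz":0,"hand":0.085},{"dx":-0.028,"dy":-0.028,"dz":0,"rx":0,"ry":0,"rz":0,"hand":0.085}]'
```

```text
clock: 1.0
position: [0.3201, 0.2649, 0.258]
ee_rot: [0.0, 0.153, 0.988, 0.0]
contact_force: [1.0, 0.4, -0.3]
width: 0.0852
gripper_force: 0.0invalid input
```

```bash
python3 -m pendant '[{"dx":-0.027,"dy":-0.028,"dz":0,"rx":0,"ry":0,"rz":0,"hand":0.085},{"dx":-0.027,"dy":-0.028,"dz":0,"rx":0,"ry":0,"rz":0,"hand":0.085},{"dx":-0.027,"dy":-0.028,"dz":0,"rx":0,"ry":0,"rz":0,"hand":0.085},{"dx":-0.027,"dy":-0.028,"dz":0,"rx":0,"ry":0,"rz":0,"hand":0.085},{"dx":-0.027,"dy":-0.028,"dz":0,"rx":0,"ry":0,"rz":0,"hand":0.085},{"dx":-0.027,"dy":-0.028,"dz":0,"rx":0,"ry":0,"rz":0,"hand":0.085},{"dx":-0.025,"dy":-0.028,"dz":0,"rx":0,"ry":0,"rz":0,"hand":0.085},{"dx":-0.02,"dy":-0.02,"dz":0,"rx":0,"ry":0,"rz":0,"hand":0.085},{"dx":0,"dy":0,"dz":0,"rx":0,"ry":0,"rz":0,"hand":0.085},{"dx":0,"dy":0,"dz":0,"rx":0,"ry":0,"rz":0,"hand":0.085},{"dx":0,"dy":0,"dz":0,"rx":0,"ry":0,"rz":0,"hand":0.085}]'
python3 - <<'E'
from h import *
d=cam("wrist");s=manip.get_state();print(s["position"],s["qpos"])
cv2.imwrite("pics/w1.png",d["frame"][:,:,::-1]); np.save("pics/w1.npy",{k:d[k] for k in d},allow_pickle=True)
E
```

```text
clock: 1.92
position: [0.4511, -0.0014, 0.2576]
ee_rot: [-0.001, 0.154, 0.988, 0.0]
contact_force: [-0.3, 1.0, -0.2]
width: 0.0851
gripper_force: 0.0
[ 0.45097502 -0.00102388  0.25777743] [-1.57404449e-01  5.54554644e-02  1.63407134e+00  7.12388371e-04
  1.45287758e+00 -1.42115044e+00]
```

View pics/w1.png

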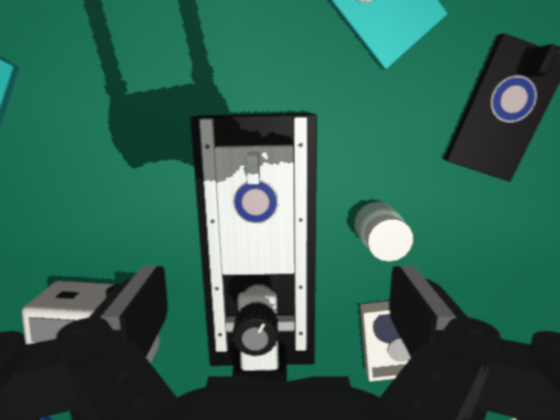

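Wrist view: tab at about (253,165), wafer (256,202), knob top (255,337), jar and tray to the right, lamp at lower left. Next I'll measure these in code.

```bash
python3 - <<'E'
from h import *
d=np.load("pics/w1.npy",allow_pickle=True).item(); f=d["frame"].astype(int)
h=cv2.cvtColor(d["frame"],cv2.COLOR_RGB2HSV)
def blob(m):
    n,l,st,c=cv2.connectedComponentsWithStats(m.astype(np.uint8)); i=1+st[1:,4].argmax(); return st[i],c[i],l==i
m=(h[...,0]>105)&(h[...,0]<130)&(h[...,1]>110); m[:,:220]=0;m[:,300:]=0;m[:160]=0;m[250:]=0
st,c,l=blob(m); cn=max(cv2.findContours(l.astype(np.uint8),0,1)[0],key=cv2.contourArea); (u,v),_,_=cv2.fitEllipse(cn)
W=cast(d,u,v,.0535); print("wafer",u,v,W)
# strips: bright right strip outer edges per row
g=f.min(2)
for r in (130,180,230,260,290,320,345): 
    row=g[r,185:325]; e=np.flatnonzero(np.abs(np.diff(row.astype(int)))>25)+185; print(r,e)
R_=[];
# knob top disc grey
m=np.zeros_like(g,bool); sub=d["frame"][320:360,230:285]; print(cv2.cvtColor(sub,cv2.COLOR_RGB2GRAY)[::4,::4])
big=cv2.resize(d["frame"][140:220,200:320,::-1],None,fx=3,fy=3,interpolation=cv2.INTER_CUBIC)
kn=cv2.resize(d["frame"][270:375,200:320,::-1],None,fx=3,fy=3,interpolation=cv2.INTER_CUBIC)
cv2.imwrite("pics/crop2.png",np.vstack([big,kn]))
E
```

```text
wafer 255.16835021972656 201.78012084960938 [ 0.47560227 -0.03539216  0.0535    ]
130 [199 200 212 213 292 293 294 305 306 307]
180 [202 203 204 214 225 257 258 292 294 295 305 306 307]
230 [205 206 207 208 292 293 294 295 305 306 307]
260 [207 208 209 210 292 293 295 304 305 306 307]
290 [210 211 212 218 221 222 223 293 294 295 304 305 306 307]
320 [212 213 214 223 224 225 277 294 295 296 304 305 306 307]
345 [213 214 215 216 225 226 227 243 265 273 274 277 278 293 294 295 296 304
 305 306 307]
[[ 83  59  20  17  30  37  39  41  40  26  21  16  69  89]
 [178  81  21  33  34  34  35  35 166  46  33  17 144 185]
 [184  55  31  32  42  94 119 120 184  34  35  28 138 184]
 [ 74  27  33  42 127 135 135 178 137  65  34  34  35  36]
 [ 22  30  31  93 134 134 134 134 134 119  35  33  21  23]
 [ 22  28  31 100 134 133 133 134 134 124  34  34  32  23]
 [ 15  22  29  52 131 134 134 134 134  94  32  56  62  14]
 [ 12  11  26  30  56 120 131 128  84  31  45 219  67   8]
 [ 13  11  15 126  40  32  33  32  34  97 221 232  74   8]
 [ 14  10  12 199 228 214 170 192 225 235 235 233  78   7]]
```

View pics/crop2.png

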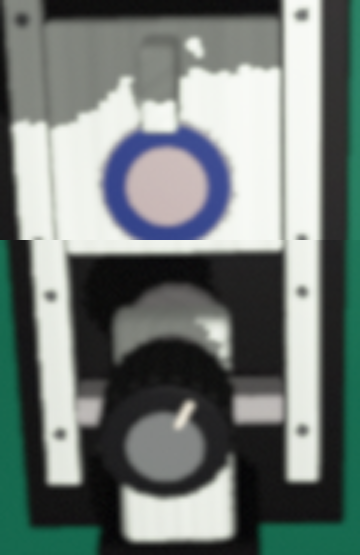

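```bash
python3 - <<'E'
from h import *
d=np.load("pics/w1.npy",allow_pickle=True).item()
L=cast(d,199.5,130,.047),cast(d,214.5,345,.047); Rr=cast(d,306,130,.047),cast(d,305.5,345,.047)
for a,b in(L,Rr): print(a,b,np.degrees(np.arctan2(*(b-a)[[1,0]])))
y=np.radians(-16.4); ex=np.array([np.cos(y),np.sin(y),0]); ey=np.array([-ex[1],ex[0],0])
W=np.array([.4755,-.0355,0])
for p in(*L,*Rr): print("y rel wafer",(p-W)@ey)
K=cast(d,255.2,338.8,.126); print("knob",K,(K-W)@ex,(K-W)@ey)
K2=np.array([.583,-.068,0]);print("knob top cam",(K2-W)@ex,(K2-W)@ey)
F=cast(d,255,273,.052); print("front edge",(F-W)@ex)
for u,v in((238/3,246),): pass
T=W-.052*ex; T[2]=.082; print("tab",T,proj(d,T)); 
for sx in(-1,1):
  for sy in(-1,1): print(np.array(proj(d,T+.014*sx*ex+.006*sy*ey))-[200,140],end=" ")
r=q(manip.get_state()["ee_rot"]).as_matrix()
print("yaw tool y",np.degrees(np.arctan2(r[1,1],r[0,1])))
print("toolframe delta to tab",r.T@(T-manip.get_state()["position"]))
E
```

```text
[ 0.38903256 -0.06592731  0.047     ] [ 0.62957785 -0.13859002  0.047     ] -16.808252081256093
[0.4216277  0.03647108 0.047     ] [ 0.66241214 -0.03547301  0.047     ] -16.635642891239076
y rel wafer -0.05360268630501404
y rel wafer -0.055393131133441215
y rel wafer 0.05383247527840035
y rel wafer 0.05279893403406405
knob [ 0.58509316 -0.06776265  0.126     ] 0.1142433362823204 -7.314447254620077e-06
knob top cam 0.11230234961044964 -0.0008259975619426645
front edge 0.08206311959510354
tab [ 0.42561567 -0.02081824  0.082     ] (np.float64(251.13706169951337), np.float64(155.85928381359128))
[44.03188308  0.88180942] [56.99962681  0.59423961] [45.4001926  30.79703866] [58.09264596 30.52141841] yaw tool y 72.402478384744
toolframe delta to tab [ 0.01802859 -0.02663659  0.17577849]
```

```bash
python3 - <<'E'
from h import *
d=np.load("pics/w1.npy",allow_pickle=True).item(); t=cam("top")
y=np.radians(-16.5); ex=np.array([np.cos(y),np.sin(y),0]); ey=np.array([-ex[1],ex[0],0])
W=np.array([.4755,-.0355,0]); p=lambda n,P:print(n,((P-W)@ex).round(4),((P-W)@ey).round(4))
g=d["frame"].min(2).astype(int); print(g[140:160,235],g[264:282,240])
p("rear",cast(d,255,146,.052)); p("front",cast(d,255,273.5,.052))
C=lambda u,v,z:cast(t,240+u/3.6,115+v/3.6,z)
p("T rear",C(177,482,.052)); p("T front",C(240,255,.052))
for u,v in((140,37),(178,37),(140,130),(178,130)): p("tabtop",cast(d,200+u/3,140+v/3,.082))
p("tab topcam",C(188,453,.082))
# stage ends via bushing arm: stop face front row
p("stop front top edge",cast(d,290,270+(377-240)/3,.054))
E
```

```text
[ 13  15  14  15  20  39  69  99 118 125 127 127 127 126 127 126 126 126
 127 127] [236 236 235 236 235 235 235 234 232 211 139  60  21  12  12  12  12  10]
rear -0.0577 0.002
front 0.0827 -0.0032
T rear -0.058 -0.0006
T front 0.0835 0.0004
tabtop -0.0554 -0.0041
tabtop -0.0551 0.0077
tabtop -0.0259 -0.0054
tabtop -0.0256 0.0067
tab topcam -0.0409 -0.002
stop front top edge 0.135 0.035
```

```bash
python3 -m pendant '[{"dx":0.006,"dy":-0.026,"dz":0.02,"rx":0,"ry":0,"rz":-1.1,"hand":0.05},{"dx":0,"dy":0,"dz":0.035,"rx":0,"ry":0,"rz":0,"hand":0.05},{"dx":0,"dy":0,"dz":0.035,"rx":0,"ry":0,"rz":0,"hand":0.05},{"dx":0,"dy":0,"dz":0.035,"rx":0,"ry":0,"rz":0,"hand":0.05},{"dx":0,"dy":0,"dz":0.03,"rx":0,"ry":0,"rz":0,"hand":0.05},{"dx":0,"dy":0,"dz":0.015,"rx":0,"ry":0,"rz":0,"hand":0.05},{"dx":0,"dy":0,"dz":0,"rx":0,"ry":0,"rz":0,"hand":0.05},{"dx":0,"dy":0,"dz":0,"rx":0,"ry":0,"rz":0,"hand":0.05},{"dx":0,"dy":0,"dz":0,"rx":0,"ry":0,"rz":0,"hand":0.05}]'
python3 - <<'E'
from h import *
s=manip.get_state(); r=q(s["ee_rot"]).as_matrix()
print(s["position"],r.T@(np.array([.4371,-.0241,.058])-s["position"]),np.degrees(np.arctan2(r[1,1],r[0,1])))
d=cam("wrist"); cv2.imwrite("pics/w2.png",d["frame"][:,:,::-1])
E
```

```text
clock: 2.77
position: [0.4392, -0.0244, 0.0892]
ee_rot: [0.001, 0.143, 0.99, -0.0]
contact_force: [-0.6, 0.2, 0.1]
width: 0.0501
gripper_force: 0.0
[ 0.43918676 -0.02440139  0.08921037] [ 0.00216928 -0.00031326  0.03120463] 73.54117052308186
```

View pics/w2.png

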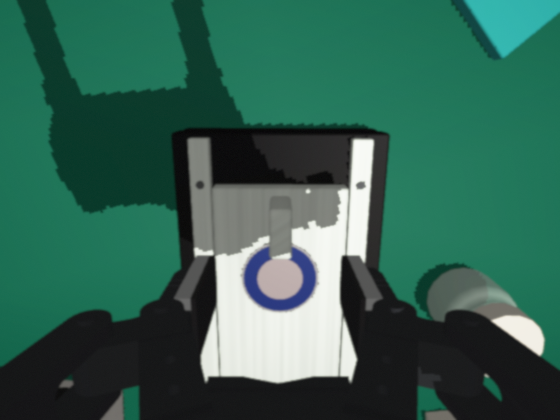

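Tab top is about (280,197)–(280,256), midway between the fingers (column ~278). I'll check it against the TCP projection.

```bash
python3 - <<'E'
from h import *
d=cam("wrist"); s=manip.get_state(); r=q(s["ee_rot"]).as_matrix()
print("tcp px",proj(d,s["position"]))
for u,v in((281,196),(281,257),(280,226)): print(r.T@(cast(d,u,v,.082)-s["position"]))
f=d["frame"].min(2)[190:270:3,281]; print(f)
E
```

```text
tcp px (np.float64(280.05013076734394), np.float64(242.50758654843958))
[0.02205418 0.00047248 0.00746462]
[-0.0110938   0.00056053  0.0075884 ]
[6.14092493e-03 7.09568096e-07 7.52384063e-03]
[125 124 104 101 103 103 114 125 125 125 127 127 123 121 125 126 126 122
 123 125 122 154 225 178 175 176 175]
```

```bash
python3 -m pendant '[{"dx":0.002,"dy":0,"dz":0.015,"rx":0,"ry":0,"rz":0,"hand":0.05},{"dx":0,"dy":0,"dz":0.015,"rx":0,"ry":0,"rz":0,"hand":0.05},{"dx":0,"dy":0,"dz":0,"rx":0,"ry":0,"rz":0,"hand":0.03},{"dx":0,"dy":0,"dz":0,"rx":0,"ry":0,"rz":0,"hand":0.0},{"dx":0,"dy":0,"dz":0,"rx":0,"ry":0,"rz":0,"hand":0.0},{"dx":0,"dy":0,"dz":0,"rx":0,"ry":0,"rz":0,"hand":0.0},{"dx":0,"dy":0,"dz":0,"rx":0,"ry":0,"rz":0,"hand":0.0},{"dx":0,"dy":0,"dz":0,"rx":0,"ry":0,"rz":0,"hand":0.0}]' 30
```

```text
clock: 3.53
position: [0.4367, -0.0244, 0.0585]
ee_rot: [0.001, 0.144, 0.99, -0.0]
contact_force: [0.4, -0.6, -0.3]
width: -0.0001
gripper_force: 0.0
```

```bash
python3 -m pendant '[{"dx":0,"dy":0,"dz":0,"rx":0,"ry":0,"rz":0,"hand":0.0},{"dx":0,"dy":0,"dz":0,"rx":0,"ry":0,"rz":0,"hand":0.0}]'; python3 - <<'E'
from h import *
d=cam("wrist"); cv2.imwrite("pics/w3.png",d["frame"][:,:,::-1]); print(proj(d,manip.get_state()["position"]))
E
```

```text
clock: 3.7
position: [0.4363, -0.0243, 0.0581]
ee_rot: [0.0, 0.144, 0.99, 0.0]
contact_force: [0.8, -0.1, -0.7]
width: 0.0003
gripper_force: 0.0
(np.float64(280.37468129247486), np.float64(242.2826064374444))
```

View pics/w3.png

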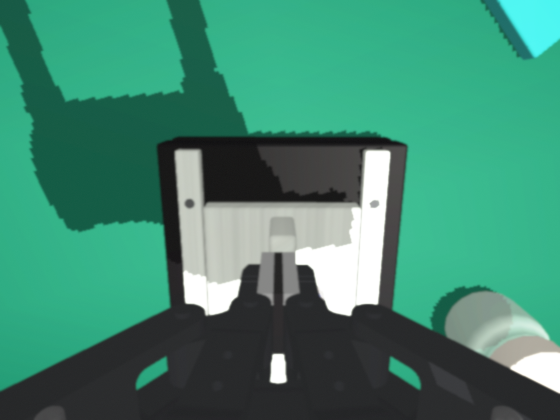

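```bash
python3 - <<'E'
from h import *
d=cam("wrist"); s=manip.get_state(); r=q(s["ee_rot"]).as_matrix(); t=lambda u,v,z:(r.T@(cast(d,u,v,z)-s["position"])).round(4)
print("plate rear",t(283,204,.052),"tab rear bottom",t(283,218,.052),"top rear",t(283,218,.082),t(283,235,.082),"end",t(283,252,.082),t(283,252,.052))
print(t(205,250,.052),t(357,250,.052),"strip outer",t(176,250,.047),t(388,250,.047))
g=d["frame"].min(2).astype(int); print(g[196:262:2,283]); 
t0=cam("top"); 
# full proj check of plate rear at several heights
cv2.imwrite("pics/crop3.png",np.hstack([cv2.resize(d["frame"][190:310,215:345,::-1],None,fx=3,fy=3,interpolation=cv2.INTER_CUBIC),cv2.resize(t0["frame"][150:270,250:380,::-1],None,fx=3,fy=3,interpolation=cv2.INTER_CUBIC)]))
E
```

```text
plate rear [0.0182 0.0013 0.006 ] tab rear bottom [0.0108 0.0014 0.006 ] top rear [ 0.0203  0.0009 -0.024 ] [ 0.0126  0.001  -0.024 ] end [ 0.0048  0.001  -0.024 ] [-0.0077  0.0014  0.006 ]
[-0.0066 -0.0391  0.006 ] [-0.0066  0.0399  0.006 ] strip outer [-0.0087 -0.0556  0.011 ] [-0.0087  0.0575  0.011 ]
[ 24  24  28  95 150 158 180 192 193 192 182 158 158 158 159 160 160 160
 161 165 181 190 193 192 192 193 193 192 152 125 119 119 119]
```

View pics/crop3.png

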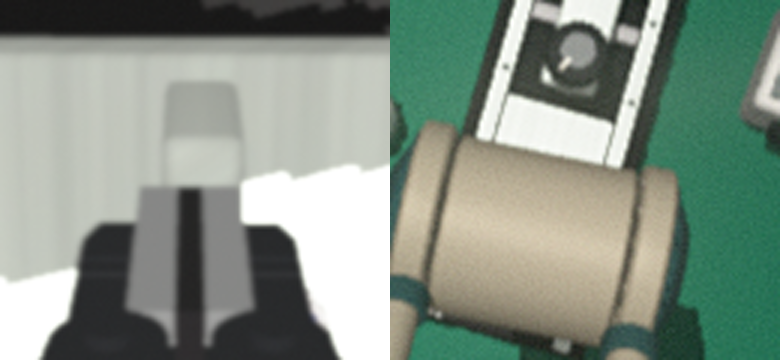

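```bash
python3 - <<'E'
from h import *
d=cam("scene"); 
for P in ([.4371,-.0241,.082],[.4363,-.0243,.058],[.4363,-.0243,.097]): print(proj(d,P))
cv2.imwrite("pics/crop4.png",cv2.resize(d["frame"][120:250,195:345,::-1],None,fx=4.5,fy=4.5,interpolation=cv2.INTER_CUBIC))
E
```

```text
(np.float64(302.5165600422192), np.float64(189.43036204744664))
(np.float64(302.5309010514363), np.float64(196.525516616126))
(np.float64(302.8529382596322), np.float64(184.70176917624093))
```

View pics/crop4.png

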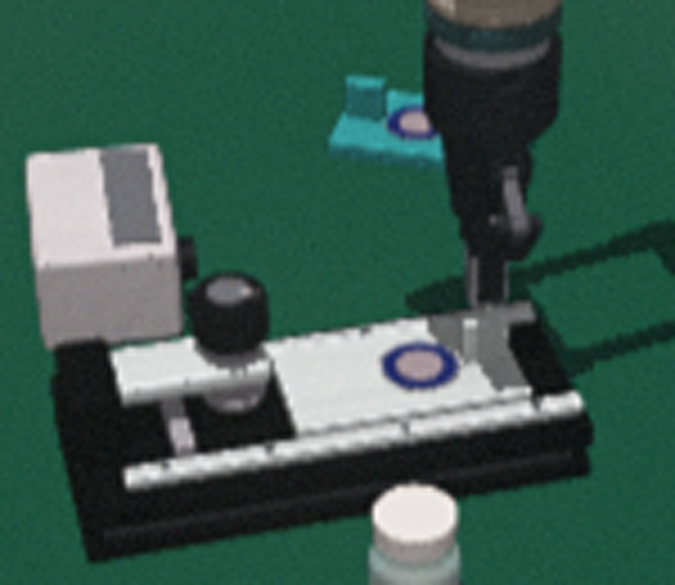

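The scene crop shows the closed fingertips ending at about crop (487,305), just above the tab top at (487,318). So the fingertips sit 30–39 mm higher than the reported TCP. The wrist view gives the same offset: a 50 mm opening spans 130 px, which means a depth of 0.145 m, not 0.185 m. I'll allow for this and descend in steps while watching the force.

```bash
python3 -m pendant '[{"dx":0,"dy":0,"dz":0,"rx":0,"ry":0,"rz":0,"hand":0.05},{"dx":0,"dy":0.001,"dz":0,"rx":0,"ry":0,"rz":0,"hand":0.05},{"dx":0,"dy":0,"dz":0,"rx":0,"ry":0,"rz":0,"hand":0.05},{"dx":0,"dy":0,"dz":0.003,"rx":0,"ry":0,"rz":0,"hand":0.05},{"dx":0,"dy":0,"dz":0.003,"rx":0,"ry":0,"rz":0,"hand":0.05},{"dx":0,"dy":0,"dz":0.003,"rx":0,"ry":0,"rz":0,"hand":0.05},{"dx":0,"dy":0,"dz":0,"rx":0,"ry":0,"rz":0,"hand":0.05},{"dx":0,"dy":0,"dz":0,"rx":0,"ry":0,"rz":0,"hand":0.05}]'; python3 -m pendant '[{"dx":0,"dy":0,"dz":0.004,"rx":0,"ry":0,"rz":0,"hand":0.05},{"dx":0,"dy":0,"dz":0.004,"rx":0,"ry":0,"rz":0,"hand":0.05},{"dx":0,"dy":0,"dz":0.004,"rx":0,"ry":0,"rz":0,"hand":0.05},{"dx":0,"dy":0,"dz":0,"rx":0,"ry":0,"rz":0,"hand":0.05},{"dx":0,"dy":0,"dz":0,"rx":0,"ry":0,"rz":0,"hand":0.05}]'
```

```text
clock: 4.57
position: [0.4361, -0.0233, 0.0485]
ee_rot: [-0.0, 0.144, 0.99, 0.0]
contact_force: [0.8, 0.0, -0.1]
width: 0.0502
gripper_force: 0.0
clock: 4.98
position: [0.4361, -0.0232, 0.0365]
ee_rot: [-0.0, 0.144, 0.99, 0.0]
contact_force: [0.3, 0.5, 0.0]
width: 0.0498
gripper_force: 0.0
```

```bash
python3 -m pendant '[{"dx":0,"dy":0,"dz":0.003,"rx":0,"ry":0,"rz":0,"hand":0.05},{"dx":0,"dy":0,"dz":0.004,"rx":0,"ry":0,"rz":0,"hand":0.05},{"dx":0,"dy":0,"dz":0,"rx":0,"ry":0,"rz":0,"hand":0.03},{"dx":0,"dy":0,"dz":0,"rx":0,"ry":0,"rz":0,"hand":0.015},{"dx":0,"dy":0,"dz":0,"rx":0,"ry":0,"rz":0,"hand":0.0},{"dx":0,"dy":0,"dz":0,"rx":0,"ry":0,"rz":0,"hand":0.0},{"dx":0,"dy":0,"dz":0,"rx":0,"ry":0,"rz":0,"hand":0.0},{"dx":0,"dy":0,"dz":0,"rx":0,"ry":0,"rz":0,"hand":0.0}]' 30; python3 -c "
from h import *
s=manip.get_state();print(s['clock'],s['moment'])"
```

```text
clock: 5.65
position: [0.4367, -0.0233, 0.03]
ee_rot: [0.0, 0.144, 0.99, 0.0]
contact_force: [-0.5, 0.2, 0.5]
width: 0.0111
gripper_force: 31.6
5.65 [-0.05328347 -0.0488097  -0.04044477]
```

Gripped. Sliding towards the stop.

```bash
python3 -m pendant '[{"dx":-0.002,"dy":0,"dz":0,"rx":0,"ry":0,"rz":0,"hand":0.0},{"dx":-0.004,"dy":0,"dz":0,"rx":0,"ry":0,"rz":0,"hand":0.0},{"dx":-0.004,"dy":0,"dz":0,"rx":0,"ry":0,"rz":0,"hand":0.0},{"dx":-0.004,"dy":0,"dz":0,"rx":0,"ry":0,"rz":0,"hand":0.0},{"dx":-0.004,"dy":0,"dz":0,"rx":0,"ry":0,"rz":0,"hand":0.0},{"dx":-0.004,"dy":0,"dz":0,"rx":0,"ry":0,"rz":0,"hand":0.0},{"dx":-0.004,"dy":0,"dz":0,"rx":0,"ry":0,"rz":0,"hand":0.0},{"dx":-0.004,"dy":0,"dz":0,"rx":0,"ry":0,"rz":0,"hand":0.0},{"dx":-0.004,"dy":0,"dz":0,"rx":0,"ry":0,"rz":0,"hand":0.0},{"dx":-0.004,"dy":0,"dz":0,"rx":0,"ry":0,"rz":0,"hand":0.0},{"dx":-0.002,"dy":0,"dz":0,"rx":0,"ry":0,"rz":0,"hand":0.0},{"dx":0,"dy":0,"dz":0,"rx":0,"ry":0,"rz":0,"hand":0.0}]'; python3 -m pendant '[{"dx":-0.001,"dy":0,"dz":0,"rx":0,"ry":0,"rz":0,"hand":0.0},{"dx":-0.001,"dy":0,"dz":0,"rx":0,"ry":0,"rz":0,"hand":0.0},{"dx":-0.001,"dy":0,"dz":0,"rx":0,"ry":0,"rz":0,"hand":0.0},{"dx":-0.001,"dy":0,"dz":0,"rx":0,"ry":0,"rz":0,"hand":0.0},{"dx":-0.001,"dy":0,"dz":0,"rx":0,"ry":0,"rz":0,"hand":0.0},{"dx":-0.001,"dy":0,"dz":0,"rx":0,"ry":0,"rz":0,"hand":0.0}]'; python3 -m pendant '[{"dx":-0.001,"dy":0,"dz":0,"rx":0,"ry":0,"rz":0,"hand":0.0},{"dx":-0.001,"dy":0,"dz":0,"rx":0,"ry":0,"rz":0,"hand":0.0},{"dx":-0.001,"dy":0,"dz":0,"rx":0,"ry":0,"rz":0,"hand":0.0},{"dx":-0.001,"dy":0,"dz":0,"rx":0,"ry":0,"rz":0,"hand":0.0}]'
```

```text
clock: 6.65
position: [0.476, -0.0351, 0.03]
ee_rot: [0.001, 0.144, 0.99, -0.0]
contact_force: [1.0, -0.5, 3.5]
width: 0.0111
gripper_force: 32.0
clock: 7.15
position: [0.4804, -0.0363, 0.03]
ee_rot: [-0.0, 0.144, 0.99, 0.0]
contact_force: [-1.6, 0.6, 5.3]
width: 0.0113
gripper_force: 32.3
clock: 7.48
position: [0.4842, -0.0375, 0.03]
ee_rot: [-0.0, 0.144, 0.99, 0.0]
contact_force: [-1.7, 0.8, 4.8]
width: 0.0113
gripper_force: 32.3
```

```bash
for i in 1; do python3 -m pendant '[{"dx":-0.001,"dy":0,"dz":0,"rx":0,"ry":0,"rz":0,"hand":0.0},{"dx":-0.001,"dy":0,"dz":0,"rx":0,"ry":0,"rz":0,"hand":0.0},{"dx":0,"dy":0,"dz":0,"rx":0,"ry":0,"rz":0,"hand":0.0}]'; python3 -m pendant '[{"dx":-0.001,"dy":0,"dz":0,"rx":0,"ry":0,"rz":0,"hand":0.0},{"dx":-0.001,"dy":0,"dz":0,"rx":0,"ry":0,"rz":0,"hand":0.0},{"dx":0,"dy":0,"dz":0,"rx":0,"ry":0,"rz":0,"hand":0.0}]'; done
```

```text
clock: 7.73
position: [0.4864, -0.0381, 0.03]
ee_rot: [0.0, 0.144, 0.99, 0.0]
contact_force: [-1.5, 0.2, 4.3]
width: 0.0113
gripper_force: 32.2
clock: 7.98
position: [0.4883, -0.0387, 0.03]
ee_rot: [0.0, 0.144, 0.99, 0.0]
contact_force: [-0.3, -0.3, 5.2]
width: 0.0112
gripper_force: 32.2
```

```bash
python3 -m pendant '[{"dx":-0.001,"dy":0,"dz":0,"rx":0,"ry":0,"rz":0,"hand":0.0},{"dx":-0.001,"dy":0,"dz":0,"rx":0,"ry":0,"rz":0,"hand":0.0},{"dx":0,"dy":0,"dz":0,"rx":0,"ry":0,"rz":0,"hand":0.0}]'
```

```text
clock: 8.23
position: [0.4903, -0.0393, 0.03]
ee_rot: [0.0, 0.144, 0.99, 0.0]
contact_force: [-1.4, -0.0, 5.6]
width: 0.0112
gripper_force: 32.2
```

Moved 56 mm so far. I'll continue in steps of about 1 mm.

```bash
python3 -m pendant '[{"dx":-0.0007,"dy":0,"dz":0,"rx":0,"ry":0,"rz":0,"hand":0.0},{"dx":-0.0007,"dy":0,"dz":0,"rx":0,"ry":0,"rz":0,"hand":0.0},{"dx":0,"dy":0,"dz":0,"rx":0,"ry":0,"rz":0,"hand":0.0}]'
```

```text
clock: 8.48
position: [0.4915, -0.0396, 0.03]
ee_rot: [0.0, 0.144, 0.99, 0.0]
contact_force: [-0.7, 0.8, 5.1]
width: 0.0114
gripper_force: 32.2
```

```bash
python3 -m pendant '[{"dx":-0.0007,"dy":0,"dz":0,"rx":0,"ry":0,"rz":0,"hand":0.0},{"dx":-0.0007,"dy":0,"dz":0,"rx":0,"ry":0,"rz":0,"hand":0.0},{"dx":0,"dy":0,"dz":0,"rx":0,"ry":0,"rz":0,"hand":0.0}]'
```

```text
clock: 8.73
position: [0.4928, -0.04, 0.03]
ee_rot: [0.0, 0.144, 0.99, 0.0]
contact_force: [-0.8, 0.4, 6.0]
width: 0.0113
gripper_force: 32.2
```

```bash
python3 -m pendant '[{"dx":-0.0005,"dy":0,"dz":0,"rx":0,"ry":0,"rz":0,"hand":0.0},{"dx":-0.0005,"dy":0,"dz":0,"rx":0,"ry":0,"rz":0,"hand":0.0},{"dx":0,"dy":0,"dz":0,"rx":0,"ry":0,"rz":0,"hand":0.0}]'
```

```text
clock: 8.98
position: [0.493, -0.0401, 0.03]
ee_rot: [-0.001, 0.144, 0.99, 0.0]
contact_force: [-2.3, 0.6, 6.8]
width: 0.0114
gripper_force: 32.6
```

```bash
python3 -m pendant '[{"dx":-0.0005,"dy":0,"dz":0,"rx":0,"ry":0,"rz":0,"hand":0.0},{"dx":0,"dy":0,"dz":0,"rx":0,"ry":0,"rz":0,"hand":0.0},{"dx":0,"dy":0,"dz":0,"rx":0,"ry":0,"rz":0,"hand":0.0}]'
```

```text
clock: 9.23
position: [0.4929, -0.0401, 0.03]
ee_rot: [-0.001, 0.144, 0.99, 0.0]
contact_force: [-3.4, 1.6, 8.0]
width: 0.0115
gripper_force: 32.7
```

```bash
python3 -m pendant '[{"dx":-0.0005,"dy":0,"dz":0,"rx":0,"ry":0,"rz":0,"hand":0.0},{"dx":0,"dy":0,"dz":0,"rx":0,"ry":0,"rz":0,"hand":0.0},{"dx":0,"dy":0,"dz":0,"rx":0,"ry":0,"rz":0,"hand":0.0}]'
```

```text
clock: 9.48
position: [0.4929, -0.04, 0.03]
ee_rot: [-0.002, 0.144, 0.99, 0.0]
contact_force: [-3.8, 1.4, 8.3]
width: 0.0115
gripper_force: 32.8
```

Home: the position stalls at 58.6 mm of travel while the force rises. Releasing and rising.

```bash
python3 -m pendant '[{"dx":0.0015,"dy":0,"dz":0,"rx":0,"ry":0,"rz":0,"hand":0.0},{"dx":0,"dy":0,"dz":0,"rx":0,"ry":0,"rz":0,"hand":0.03},{"dx":0,"dy":0,"dz":0,"rx":0,"ry":0,"rz":0,"hand":0.04},{"dx":0,"dy":0,"dz":0,"rx":0,"ry":0,"rz":0,"hand":0.04},{"dx":0,"dy":0,"dz":-0.01,"rx":0,"ry":0,"rz":0,"hand":0.04},{"dx":0,"dy":0,"dz":-0.02,"rx":0,"ry":0,"rz":0,"hand":0.06},{"dx":0,"dy":0,"dz":-0.035,"rx":0,"ry":0,"rz":0,"hand":0.07},{"dx":0,"dy":0,"dz":-0.035,"rx":0,"ry":0,"rz":0,"hand":0.07},{"dx":0,"dy":0,"dz":-0.03,"rx":0,"ry":0,"rz":0,"hand":0.07},{"dx":0,"dy":0,"dz":0,"rx":0,"ry":0,"rz":0,"hand":0.07},{"dx":0,"dy":0,"dz":0,"rx":0,"ry":0,"rz":0,"hand":0.07},{"dx":0,"dy":0,"dz":0,"rx":0,"ry":0,"rz":0,"hand":0.07}]'
python3 - <<'E'
from h import *
d=cam("wrist"); s=manip.get_state(); r=q(s["ee_rot"]).as_matrix(); t=lambda P:(r.T@(P-s["position"])).round(4)
print(t(np.array([.5835,-.0677,.066])))
h=cv2.cvtColor(d["frame"],cv2.COLOR_RGB2HSV); m=((h[...,0]>105)&(h[...,0]<130)&(h[...,1]>110)).astype(np.uint8)
for c in cv2.findContours(m,0,1)[0]:
    if cv2.contourArea(c)>300: (u,v),_,_=cv2.fitEllipse(c); print("wafer?",u,v,cast(d,u,v,.0535))
print(proj(d,[.5835,-.0677,.126]))
cv2.imwrite("pics/w4.png",d["frame"][:,:,::-1])
E
```

```text
clock: 10.48
position: [0.4927, -0.0401, 0.1591]
ee_rot: [-0.001, 0.144, 0.99, 0.0]
contact_force: [-0.2, -0.2, -0.5]
width: 0.0701
gripper_force: 0.0
[-0.0957 -0.0006  0.0922]
wafer? 278.0220947265625 242.56072998046875 [ 0.53163263 -0.05285337  0.0535    ]
(np.float64(278.8109619052808), np.float64(360.38551277185564))
```

View pics/w4.png

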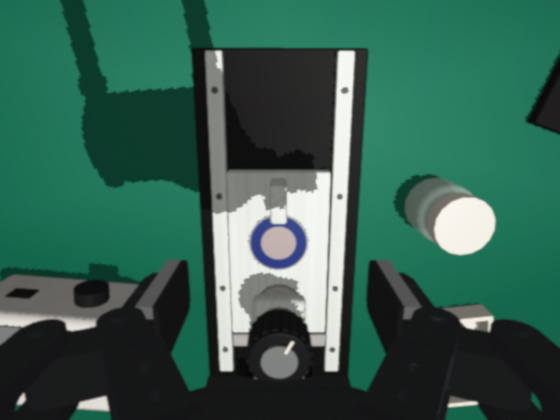

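Wrist view 4: the plate front (row ~333) is at the stop, and the wafer is at (278,243), 58.7 mm on from its start. The knob top at (279,360) matches the projected (279,360). Moving over the knob and down.

```bash
python3 -m pendant '[{"dx":-0.025,"dy":0,"dz":0,"rx":0,"ry":0,"rz":0,"hand":0.07},{"dx":-0.03,"dy":0,"dz":0,"rx":0,"ry":0,"rz":0,"hand":0.07},{"dx":-0.025,"dy":-0.0005,"dz":0,"rx":0,"ry":0,"rz":0,"hand":0.07},{"dx":-0.0155,"dy":0,"dz":0.01,"rx":0,"ry":0,"rz":0,"hand":0.07},{"dx":0,"dy":0,"dz":0.02,"rx":0,"ry":0,"rz":0,"hand":0.07},{"dx":0,"dy":0,"dz":0.02,"rx":0,"ry":0,"rz":0,"hand":0.07},{"dx":0,"dy":0,"dz":0,"rx":0,"ry":0,"rz":0,"hand":0.07},{"dx":0,"dy":0,"dz":0,"rx":0,"ry":0,"rz":0,"hand":0.07}]'; python3 -m pendant '[{"dx":0,"dy":0,"dz":0.01,"rx":0,"ry":0,"rz":0,"hand":0.07},{"dx":0,"dy":0,"dz":0.01,"rx":0,"ry":0,"rz":0,"hand":0.07},{"dx":0,"dy":0,"dz":0.01,"rx":0,"ry":0,"rz":0,"hand":0.07},{"dx":0,"dy":0,"dz":0.01,"rx":0,"ry":0,"rz":0,"hand":0.07},{"dx":0,"dy":0,"dz":0.002,"rx":0,"ry":0,"rz":0,"hand":0.07},{"dx":0,"dy":0,"dz":0,"rx":0,"ry":0,"rz":0,"hand":0.07},{"dx":0,"dy":0,"dz":0,"rx":0,"ry":0,"rz":0,"hand":0.07}]'
```

```text
clock: 11.2
position: [0.5828, -0.0674, 0.1073]
ee_rot: [-0.003, 0.144, 0.99, 0.0]
contact_force: [-0.0, -0.1, -0.3]
width: 0.0703
gripper_force: 0.0
clock: 11.78
position: [0.5848, -0.0679, 0.0679]
ee_rot: [0.0, 0.144, 0.99, 0.0]
contact_force: [0.0, -0.3, 0.6]
width: 0.0702
gripper_force: 0.0
```

```bash
python3 -m pendant '[{"dx":0,"dy":0,"dz":0,"rx":0,"ry":0,"rz":0,"hand":0.05},{"dx":0,"dy":0,"dz":0,"rx":0,"ry":0,"rz":0,"hand":0.04},{"dx":0,"dy":0,"dz":0,"rx":0,"ry":0,"rz":0,"hand":0.03},{"dx":0,"dy":0,"dz":0,"rx":0,"ry":0,"rz":0,"hand":0.03},{"dx":0,"dy":0,"dz":0,"rx":0,"ry":0,"rz":0,"hand":0.03},{"dx":0,"dy":0,"dz":0,"rx":0,"ry":0,"rz":0,"hand":0.03}]' 60; cat > m.py <<'E'
from h import *
s=manip.get_state(); r=q(s["ee_rot"]).as_matrix()
print("\nyaw",np.degrees(np.arctan2(r[1,1],r[0,1])).round(2),"moment",s["moment"].round(3),"F",s["contact_force"].round(1),"tau6",s["effort"][5].round(3),"q6",s["qpos"][5].round(3),"z",s["position"].round(4))
E
python3 m.py
```

```text
clock: 12.28
position: [0.5855, -0.067, 0.0691]
ee_rot: [0.001, 0.144, 0.99, 0.001]
contact_force: [-0.4, 3.9, 6.0]
width: 0.0405
gripper_force: 60.2

yaw 73.45 moment [0.64  0.037 0.005] F [-0.4  3.9  6. ] tau6 -0.006 q6 -1.516 z [ 0.5855 -0.067   0.0691]
```

```bash
python3 -m pendant '[{"dx":0,"dy":-0.0005,"dz":0.0002,"rx":0,"ry":0,"rz":4,"hand":0.03},{"dx":0,"dy":0,"dz":0.0002,"rx":0,"ry":0,"rz":4,"hand":0.03},{"dx":0,"dy":0,"dz":0.0001,"rx":0,"ry":0,"rz":4,"hand":0.03}]'; python3 m.py; python3 -m pendant '[{"dx":0,"dy":0,"dz":0.0001,"rx":0,"ry":0,"rz":4,"hand":0.03},{"dx":0,"dy":0,"dz":0.0002,"rx":0,"ry":0,"rz":4,"hand":0.03},{"dx":0,"dy":0,"dz":0.0001,"rx":0,"ry":0,"rz":4,"hand":0.03},{"dx":0,"dy":0,"dz":0.0001,"rx":0,"ry":0,"rz":4,"hand":0.03}]';python3 m.py
```

```text
clock: 12.53
position: [0.5853, -0.0675, 0.0686]
ee_rot: [0.001, 0.248, 0.969, 0.001]
contact_force: [-1.2, 3.3, 5.9]
width: 0.0405
gripper_force: 60.2

yaw 61.27 moment [0.534 0.116 0.034] F [-1.2  3.3  5.9] tau6 -0.647 q6 -1.304 z [ 0.5853 -0.0675  0.0686]
clock: 12.87
position: [0.5848, -0.0682, 0.0681]
ee_rot: [0.001, 0.38, 0.925, 0.0]
contact_force: [-1.1, 1.8, 6.4]
width: 0.0403
gripper_force: 60.2

yaw 45.28 moment [0.303 0.302 0.053] F [-1.1  1.8  6.4] tau6 -0.639 q6 -1.025 z [ 0.5848 -0.0682  0.0681]
```

```bash
R='x'; python3 -m pendant '[{"dx":0,"dy":0,"dz":0.0001,"rx":0,"ry":0,"rz":3.5,"hand":0.03},{"dx":0,"dy":0,"dz":0.0001,"rx":0,"ry":0,"rz":3.5,"hand":0.03}]'>/dev/null; python3 m.py; python3 -m pendant '[{"dx":0,"dy":0,"dz":0.0001,"rx":0,"ry":0,"rz":3.5,"hand":0.03},{"dx":0,"dy":0,"dz":0.0001,"rx":0,"ry":0,"rz":3.5,"hand":0.03}]'>/dev/null; python3 m.py; python3 -m pendant '[{"dx":0,"dy":0,"dz":0.0001,"rx":0,"ry":0,"rz":3.5,"hand":0.03},{"dx":0,"dy":0,"dz":0.0001,"rx":0,"ry":0,"rz":3.5,"hand":0.03}]'>/dev/null; python3 m.py
```

```text
yaw 38.31 moment [ 0.185  0.341 -0.011] F [-1.7  1.8  6.1] tau6 -0.547 q6 -0.903 z [ 0.5846 -0.0684  0.0678]

yaw 31.33 moment [0.184 0.433 0.1  ] F [-2.1  1.5  6.6] tau6 -0.549 q6 -0.781 z [ 0.5843 -0.0686  0.0676]

yaw 24.33 moment [0.039 0.534 0.052] F [-2.5  0.1  7. ] tau6 -0.547 q6 -0.659 z [ 0.584  -0.0688  0.0673]
```

```bash
python3 -m pendant '[{"dx":0,"dy":0,"dz":0.0001,"rx":0,"ry":0,"rz":3.5,"hand":0.03},{"dx":0,"dy":0,"dz":0.0001,"rx":0,"ry":0,"rz":3.5,"hand":0.03}]'>/dev/null; python3 m.py; python3 -m pendant '[{"dx":0,"dy":0,"dz":0.0001,"rx":0,"ry":0,"rz":3.5,"hand":0.03},{"dx":0,"dy":0,"dz":0.0001,"rx":0,"ry":0,"rz":3.5,"hand":0.03}]'>/dev/null; python3 m.py; python3 -m pendant '[{"dx":0,"dy":0,"dz":0.0001,"rx":0,"ry":0,"rz":3.5,"hand":0.03},{"dx":0,"dy":0,"dz":0.0001,"rx":0,"ry":0,"rz":3.5,"hand":0.03}]'>/dev/null; python3 m.py
```

```text
yaw 17.33 moment [0.004 0.584 0.104] F [-3.9 -0.1  7.2] tau6 -0.545 q6 -0.537 z [ 0.5836 -0.0689  0.0671]

yaw 10.33 moment [-0.049  0.685  0.09 ] F [-3.2 -0.2  6.8] tau6 -0.544 q6 -0.414 z [ 0.5833 -0.0689  0.0668]

yaw 3.34 moment [-0.009  0.827  0.054] F [-2.8 -0.2  7.8] tau6 -0.543 q6 -0.292 z [ 0.5829 -0.069   0.0666]
```

```bash
python3 -m pendant '[{"dx":0,"dy":0,"dz":0.0001,"rx":0,"ry":0,"rz":3.5,"hand":0.03},{"dx":0,"dy":0,"dz":0.0001,"rx":0,"ry":0,"rz":3.5,"hand":0.03}]'>/dev/null; python3 m.py; python3 -m pendant '[{"dx":0,"dy":0,"dz":0.0001,"rx":0,"ry":0,"rz":3.5,"hand":0.03},{"dx":0,"dy":0,"dz":0.0001,"rx":0,"ry":0,"rz":3.5,"hand":0.03}]'>/dev/null; python3 m.py; python3 -m pendant '[{"dx":0,"dy":0,"dz":0.0001,"rx":0,"ry":0,"rz":3.5,"hand":0.03},{"dx":0,"dy":0,"dz":0.0001,"rx":0,"ry":0,"rz":3.5,"hand":0.03}]'>/dev/null; python3 m.py
```

```text
yaw -3.66 moment [-0.056  0.884  0.026] F [-4.6  0.   8.2] tau6 -0.542 q6 -0.17 z [ 0.5826 -0.069   0.0663]

yaw -10.66 moment [-0.031  0.952  0.053] F [-5.5 -0.2  8.3] tau6 -0.541 q6 -0.048 z [ 0.5822 -0.0689  0.0661]

yaw -17.66 moment [0.023 1.043 0.063] F [-5.6 -0.6  8.9] tau6 -0.541 q6 0.074 z [ 0.5819 -0.0688  0.0659]
```

```bash
python3 -m pendant '[{"dx":0,"dy":0,"dz":0.0001,"rx":0,"ry":0,"rz":3.5,"hand":0.03},{"dx":0,"dy":0,"dz":0.0001,"rx":0,"ry":0,"rz":3.5,"hand":0.03}]'>/dev/null; python3 m.py; python3 -m pendant '[{"dx":0,"dy":0,"dz":0.0001,"rx":0,"ry":0,"rz":3.5,"hand":0.03},{"dx":0,"dy":0,"dz":0.0001,"rx":0,"ry":0,"rz":3.5,"hand":0.03}]'>/dev/null; python3 m.py; python3 -m pendant '[{"dx":0,"dy":0,"dz":0.0001,"rx":0,"ry":0,"rz":3.5,"hand":0.03},{"dx":0,"dy":0,"dz":0.0001,"rx":0,"ry":0,"rz":3.5,"hand":0.03}]'; python3 m.py
```

```text
yaw -24.66 moment [0.067 1.069 0.16 ] F [-6.9 -0.2  9.1] tau6 -0.509 q6 0.196 z [ 0.5816 -0.0687  0.0656]

yaw -31.58 moment [0.152 1.272 0.486] F [-7.1  0.7 10.8] tau6 -0.132 q6 0.318 z [ 0.5813 -0.0685  0.0656]
clock: 14.87
position: [0.581, -0.0684, 0.0656]
ee_rot: [-0.001, 0.901, 0.434, -0.003]
contact_force: [-8.2, 1.0, 13.3]
width: 0.0402
gripper_force: 60.7

yaw -38.58 moment [0.276 1.389 0.488] F [-8.2  1.  13.3] tau6 -0.111 q6 0.44 z [ 0.581  -0.0684  0.0656]
```

The torque jumped (Mz 0.05 → 0.49) and the sinking stopped at yaw ≈ -24.5°. The target is yaw ≈ -70°, with no further sinking.

```bash
python3 -m pendant '[{"dx":0,"dy":0,"dz":-0.0002,"rx":0,"ry":0,"rz":3.5,"hand":0.03},{"dx":0,"dy":0,"dz":-0.0001,"rx":0,"ry":0,"rz":3.5,"hand":0.03},{"dx":0,"dy":0,"dz":0,"rx":0,"ry":0,"rz":3.5,"hand":0.03},{"dx":0,"dy":0,"dz":0,"rx":0,"ry":0,"rz":3.5,"hand":0.03}]'>/dev/null; python3 m.py; python3 -m pendant '[{"dx":0,"dy":0,"dz":0,"rx":0,"ry":0,"rz":3.5,"hand":0.03},{"dx":0,"dy":0,"dz":0,"rx":0,"ry":0,"rz":3.5,"hand":0.03}]'>/dev/null; python3 m.py;
```

```text
yaw -52.57 moment [0.432 1.389 0.517] F [-8.3  1.4 11.5] tau6 -0.068 q6 0.684 z [ 0.5805 -0.0678  0.0656]

yaw -59.58 moment [0.533 1.454 0.557] F [-7.8  2.8 11.9] tau6 -0.047 q6 0.806 z [ 0.5803 -0.0676  0.0656]
```

```bash
python3 -m pendant '[{"dx":0,"dy":0,"dz":0,"rx":0,"ry":0,"rz":3.5,"hand":0.03},{"dx":0,"dy":0,"dz":0,"rx":0,"ry":0,"rz":3.5,"hand":0.03},{"dx":0,"dy":0,"dz":0,"rx":0,"ry":0,"rz":3.5,"hand":0.03}]'>/dev/null; python3 m.py; python3 -m pendant '[{"dx":0,"dy":0,"dz":0,"rx":0,"ry":0,"rz":0,"hand":0.03},{"dx":0,"dy":0,"dz":0,"rx":0,"ry":0,"rz":0,"hand":0.055},{"dx":0,"dy":0,"dz":0,"rx":0,"ry":0,"rz":0,"hand":0.065},{"dx":0,"dy":0,"dz":0,"rx":0,"ry":0,"rz":0,"hand":0.065},{"dx":0,"dy":0,"dz":0,"rx":0,"ry":0,"rz":0,"hand":0.065},{"dx":0,"dy":0,"dz":0,"rx":0,"ry":0,"rz":0,"hand":0.065}]'; python3 m.py
```

```text
yaw -70.08 moment [0.727 1.503 0.554] F [-8.3  3.7 12.6] tau6 -0.014 q6 0.989 z [ 0.5801 -0.0671  0.0657]
clock: 16.12
position: [0.5848, -0.0686, 0.0646]
ee_rot: [0.0, 0.985, 0.173, 0.0]
contact_force: [-0.1, -0.5, -0.7]
width: 0.0647
gripper_force: 0.0

yaw -70.04 moment [-0.01  -0.029 -0.013] F [-0.1 -0.5 -0.7] tau6 0.0 q6 0.988 z [ 0.5848 -0.0686  0.0646]
```

```bash
python3 -m pendant '[{"dx":0,"dy":0,"dz":-0.01,"rx":0,"ry":0,"rz":0,"hand":0.07},{"dx":0,"dy":0,"dz":-0.02,"rx":0,"ry":0,"rz":0,"hand":0.07},{"dx":0,"dy":0,"dz":-0.035,"rx":0,"ry":0,"rz":0,"hand":0.07},{"dx":0,"dy":0,"dz":-0.04,"rx":0,"ry":0,"rz":0,"hand":0.07},{"dx":0,"dy":0,"dz":-0.03,"rx":0,"ry":0,"rz":0,"hand":0.07},{"dx":0,"dy":0,"dz":0,"rx":0,"ry":0,"rz":0,"hand":0.07},{"dx":0,"dy":0,"dz":0,"rx":0,"ry":0,"rz":0,"hand":0.07},{"dx":0,"dy":0,"dz":0,"rx":0,"ry":0,"rz":0,"hand":0.07}]'
python3 - <<'E'
from h import *
for n in("wrist","scene"):
    d=cam(n); h=cv2.cvtColor(d["frame"],cv2.COLOR_RGB2HSV); m=((h[...,0]>105)&(h[...,0]<130)&(h[...,1]>110)).astype(np.uint8)
    for c in cv2.findContours(m,0,1)[0]:
        if cv2.contourArea(c)>60: (u,v),_,_=cv2.fitEllipse(c); print(n,u,v,cast(d,u,v,.0535))
E
```

```text
clock: 16.78
position: [0.5841, -0.0683, 0.1997]
ee_rot: [-0.0, 0.985, 0.173, -0.0]
contact_force: [-0.2, -0.9, -0.3]
width: 0.0702
gripper_force: 0.0
wrist 5.053586959838867 337.5899353027344 [0.34599056 0.12925964 0.0535    ]
wrist 240.1241912841797 229.34817504882812 [ 0.53160835 -0.05250203  0.0535    ]
scene 359.794189453125 277.38720703125 [0.48834542 0.28924778 0.0535    ]
scene 379.7767639160156 225.43972778320312 [0.33373162 0.1734525  0.0535    ]
scene 105.51129913330078 199.31619262695312 [ 0.88886245 -0.29504809  0.0535    ]
scene 256.3877868652344 51.83830261230469 [ 0.03754286 -0.9949008   0.0535    ]
scene 534.476318359375 40.414432525634766 [-1.09500925 -0.45982209  0.0535    ]
scene 502.822265625 39.813453674316406 [-0.97949091 -0.53939385  0.0535    ]
scene 212.52593994140625 48.799598693847656 [ 0.18269361 -1.12464481  0.0535    ]
scene 431.9902648925781 9.540885925292969 [-1.01906714 -1.02528787  0.0535    ]
scene 394.7064514160156 10.522475242614746 [-0.8434663  -1.11382522  0.0535    ]
```

The plate is still home: the wafer reads (0.5316, -0.0525), against (0.5316, -0.0529) just after sliding. The robot is clear, so I'm handing in.

```bash
python3 -c "
from rig import manip
print(manip.sign_off())"
```

```text
the job is handed in; nothing more can be done
None
```

The job is handed in, verdict not shown: plate slid home against the stop at low force (under about 10 N at the wrist), knob turned about 45° past the torque jump and released, arm clear; I did not re-measure the lamp, jar or tray, but met no unexpected contact forces.

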